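# Clear the tool chest lid and hold it open

### The job

I need both hands for the chisels in the grey tool chest: move the steel parts cup from its lid to the cork mat and leave it standing there, mouth up and wholly on the mat. Then raise the lid to 45 degrees open, give or take 5 degrees, and finish while still holding it there yourself, still and with nothing propping it, because it falls shut when let go. Do not disturb the jar, the screwdriver or the spanner.

Things in the scene. Friction and masses are not known exactly. Their poses are not given: they have to be found in the camera images.
- chest: Grey tool chest fixed on the bench, 190 (x) x 270 (y) x 95 high without its lid; closed lid top at 107.5 above the bench. Origin: centre of its underside; z up, -x is its front (handle side), +x its hinge side. Turned up to 0.3 rad about the vertical
- lid (a joint): Opening angle of the chest's lid in rad: 0 shut and level, growing as the front edge rises about the hinge on the far (+x) edge, limit 1.9; 45 degrees is 0.785. The lid is a grey plate 190 x 270 x 12 mm of 0.35 to 0.7 kg with a nearly free hinge: under about 90 degrees it falls shut. There is no stay or catch; about 1.5 to 3.5 N straight up at the handle hold it at 45 degrees
- lid_hinge (a point): Point on the hinge axis, at the middle of the far edge of the lid's underside, 95.5 above the bench. Its axes are the lid's: y along the hinge axis, -x from the hinge to the handle along the lid, z out of the lid's top; they turn with the lid
- lid_handle (a point): Middle of the bar of the lid's handle: a round steel bar 10 in diameter and 100 long, parallel to the hinge, standing out 42 (bar axis) beyond the lid's front edge on two end stems, at the mid height of the lid's edge; 101.5 above the bench when shut. 232 from the hinge axis along the lid's -x and 6 along its z. There is an open gap of 37 between bar and lid edge. Axes as the lid's
- cup: Round steel cup, 90 high, outer diameter 51 at the foot widening straight to 64 at the rim, wall 3, about 0.12 kg; starts mouth up on the shut lid. Origin: centre of its underside; z towards its mouth
- cup_rim (a point): Centre of the cup's mouth, 90 above its underside
- mat: Square cork mat 120 x 120 x 5 thick, fixed flat on the bench to the left or the right of the chest. Origin: centre of its underside (top 5 above it), z up, x and y along its sides
- jar: Bystander: glass jar with a steel cap, 68 in diameter, 100 high, on the other side of the chest from the mat. Origin: centre of its underside
- screwdriver: Bystander: screwdriver lying on the bench beyond the left-hand side of the work, about 200 long. Origin on its underside
- spanner: Bystander: spanner lying on the bench beyond the right-hand side of the work, about 180 long. Origin on its underside
There are look-alikes about, which are no part of the job. What is shaped like the cup but orange is not meant.

How it is judged (in metres and radians):
On the way, in this order (a step that is already met when the one before it is completed fails the run):
1. the cup stands mouth up on the mat, let go and at rest, while the lid is still shut (x of cup in the frame of mat between -0.035 and 0.035 m and y of cup in the frame of mat between -0.035 and 0.035 m and z of cup in the frame of mat below 0.012 m and angle between cup's own z axis and vertical below 0.15 rad and height (world z) of cup_rim above 0.08 m and contact force between each of the arm, the fingers and cup below 0.1 N and linear speed of cup below 0.02 m/s and value of joint lid below 0.1 rad), for 0.2 s.
2. the robot holds the lid still at 45 degrees, within 5 (value of joint lid between 0.698 and 0.873 rad and velocity of joint lid between -0.06 and 0.06 rad/s and contact force between any of the fingers, the arm and lid above 0.5 N and contact force between each of cup, jar, screwdriver, spanner and lid below 0.1 N), for 0.3 s.
At the end, for the whole second after the job is handed in: Cup mouth up on the mat (centre within 35 mm of the mat's along each side, tilt under 0.15 rad), untouched, at rest; lid still at 40 to 50 degrees (0.698 to 0.873 rad), carried by the robot (over 0.5 N) and no loose thing; jar, screwdriver and spanner within 30 mm of their starts. Ends holding (all of step 2 and x of cup in the frame of mat between -0.035 and 0.035 m and y of cup in the frame of mat between -0.035 and 0.035 m and z of cup in the frame of mat below 0.012 m and angle between cup's own z axis and vertical below 0.15 rad and height (world z) of cup_rim above 0.08 m and contact force between each of the arm, the fingers and cup below 0.1 N and linear speed of cup below 0.02 m/s and distance of each of jar, screwdriver, spanner from where it was at the start of the episode below 0.03 m); the arm keeps its last pose, push and grip.
It fails at once if the jar is disturbed (moved over 30 mm) (distance of jar from where it was at the start of the episode above 0.03 m).
It fails at once if the screwdriver is disturbed (moved over 30 mm) (distance of screwdriver from where it was at the start of the episode above 0.03 m).
It fails at once if the spanner is disturbed (moved over 30 mm) (distance of spanner from where it was at the start of the episode above 0.03 m).
It also fails if it takes over 64 s, if anything falls off the work surface, if the arm or the gripper's body presses on something with over 40 N, if the wrist force passes 120 N, or if a joint passes its speed limit or range.

### The arm

A 6-joint arm with a two-finger parallel gripper is mounted at the origin on the work surface. World frame = base frame: x ahead of the robot, y to its left, z up, the work surface at z = 0. Lengths are in mm, angles in rad, forces in N, time in s.
With the tool pointing down it reaches from about 400 to 825 mm from the base axis. Payload 7 kg.
Tool frame: the origin (TCP) lies midway between the tips of the shut fingers; the grasp point (between the pads) lies 19 mm behind it; z points along the fingers, x is the direction in which the jaws open and shut, and the axes are right-handed (so a half turn about z gives the same grasp; the last joint's range is limited). The gripper opens to 85 mm and grips with 20 to 120 N. Pads are 22 mm wide; open, the fingers measure 114 mm over their backs; the gripper's body (76 mm by 85 mm) begins 54 mm behind the grasp point. The pads swing forward as they close: fully open they stand 13 mm farther back than shut.
Start: joints at [1.578, 0.359, 0.012, 0, -1.224, -0.288], TCP at [187.068, 648.537, 231.302] pointing down, gripper open.
Joint ranges: [-3.07, 3.07], [-1.43, 2.12], [-1.02, 1.25], [-3.03, 1.67], [-3.05, -0], [-3.03, 3.03]. Speed limits (rad/s): [2.39, 2.39, 3.01, 3.14, 3.14, 3.14].

### API

Orientations are given as a rotation vector (axis times angle).
In Python, from cell import arm gives the robot as it stands.
- The arm moves only by the shell command python3 -m pendant 'ROWS' [FORCE]. ROWS is a JSON object of lists of equal length, an entry for each row: "dp": the shift along the world's x, y, z in mm, a list of three; "delta_rot": the turn, a rotation vector about the world's x, y, z in degrees, a list of three; "grip": the closure, from 0 (fully open) to 1 (shut). A call has 1 to 5 rows; each row is the pose to reach, as a shift and turn from the pose commanded when the call began; what a row does not reach only later rows make up. A row lasts 1/8 s, in which the tool goes at most 62.5 mm and 10.7 degrees, less where a joint would pass 70% of its speed; a pose out of reach is approached as far as the arm can. A call with a gripper value outside its range is refused whole. The fingers move at their own pace and stop on an object; FORCE is the grip in N (left out, the last holds). Time passes only in rows, so rows that repeat a pose let the fingers close. It gives the time, the measured TCP pose, the force and the opening at its end, in the units of the state.
- arm.get_state(): the state, without advancing time (a new reading comes with each control period).
- arm.read_camera(name): name is "scene" or "top" or "wrist"; returns the picture (420x560x3 uint8, blue, green, red); there is no depth.
- arm.get_calibration(name): a dict with "K" (3x3 intrinsics, pixels), "rvec" (rotation vector, rad) and "tvec" (3), from world to camera coordinates, as OpenCV has them; the wrist camera has in their place "T_tool_cam" (4x4, takes a point from camera to tool coordinates, whose origin is the TCP and whose axes are the tool frame's). Camera axes: x right, y down, z forward; pixel columns grow to the right and rows downward; lengths in mm; the calibration is good to about 2 mm. A picture is of the moment at which its call begins: read the wrist's pose just before it. get_calibration takes no time and is no camera call.
- arm.close_job(): hands the job in, once; it reports no verdict.
The state is a dict: "clock": time; "joint_positions": joint angles; "joint_vel": joint speeds; "tau": joint torques, N m; "tool_pos": TCP position; "tool_rot": TCP orientation; "ft_force": force on the tool from outside, world axes, zero at the start; "ft_torque": the same for the moment, N m; "gripper_width": opening from 0.0 (shut) to 1.0 (fully open).
Only numpy, scipy, OpenCV 4.12 (cv2) and the standard library are available. Lean on these libraries where they do the work, as an engineer would, in place of code of your own. Each camera call takes 0.05 s, during which the arm holds its last target.

## Working session

There is one attempt and no reset: what is moved stays moved. The work goes in short steps, Python scripts to look and compute and a shell command to move; the robot and the scene stay as the last step left them, time stands still between calls to the robot, and variables do not carry over. Pictures are saved under pics/ and viewed, and the job is handed in when it is done.

```bash
ls; mkdir -p pics; python3 - <<'E'
from cell import arm
import cv2
s=arm.get_state();print(s)
for n in("scene","top","wrist"):
    cv2.imwrite(f"pics/a_{n}.png",arm.read_camera(n)); print(n,arm.get_calibration(n))
E
```

```text
pics
{'clock': 0.0, 'joint_positions': array([ 1.57808484e+00,  3.59382315e-01,  1.10500438e-02, -3.36989246e-04,
       -1.22412106e+00, -2.88083700e-01]), 'joint_vel': array([-0.00069672,  0.00017964,  0.00085708,  0.00087025, -0.00017706,
       -0.00049575]), 'tau': array([-8.66729033e-05, -5.83319628e+01,  2.93414515e+01,  6.93643972e+00,
       -5.76759936e-03, -9.59714441e-07]), 'tool_pos': array([186.96316406, 648.07732765, 230.36518674]), 'tool_rot': array([ 1.88783158e+00, -2.50956105e+00,  1.79424225e-03]), 'ft_force': array([ 0.99020056,  0.28623048, -0.44782039]), 'ft_torque': array([-0.02036182, -0.00262173,  0.0465483 ]), 'gripper_width': 0.9972626727851512}
scene {'K': array([[531.90412186,   0.        , 283.38309064],
       [  0.        , 531.90412186, 219.26718047],
       [  0.        ,   0.        ,   1.        ]]), 'rvec': array([ 0.81444126,  2.3880093 , -1.30004921]), 'tvec': array([ 454.76659581,  -95.70474836, 1756.4008409 ])}
top {'K': array([[496.16160454,   0.        , 286.21205728],
       [  0.        , 496.16160454, 195.41211722],
       [  0.        ,   0.        ,   1.        ]]), 'rvec': array([ 2.16617039, -2.11754121,  0.1674734 ]), 'tvec': array([  -3.04704766,  619.17000202, 1162.90174151])}
wrist {'K': array([[369.9376935 ,   0.        , 275.30191278],
       [  0.        , 369.9376935 , 205.09445173],
       [  0.        ,   0.        ,   1.        ]]), 'T_tool_cam': array([[ 9.99998645e-01,  2.53340947e-04,  1.62686123e-03,
        -1.47003222e-01],
       [-7.01714063e-04,  9.59436987e-01,  2.81922286e-01,
        -7.08679146e+01],
       [-1.48944838e-03, -2.81923045e-01,  9.59435865e-01,
        -1.42836668e+02],
       [ 0.00000000e+00,  0.00000000e+00,  0.00000000e+00,
         1.00000000e+00]])}
```

View pics/a_scene.png

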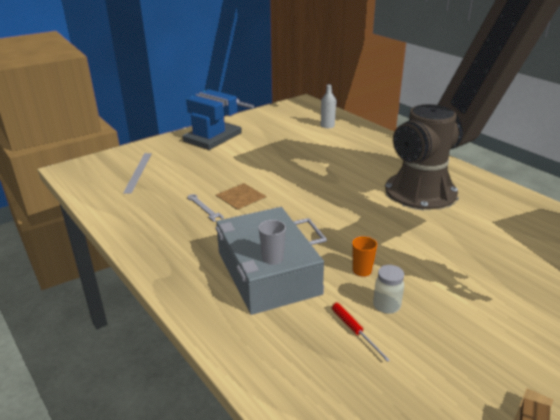

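View pics/a_top.png

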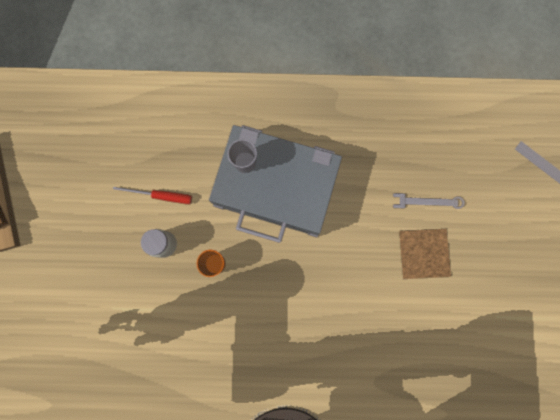

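View pics/a_wrist.png

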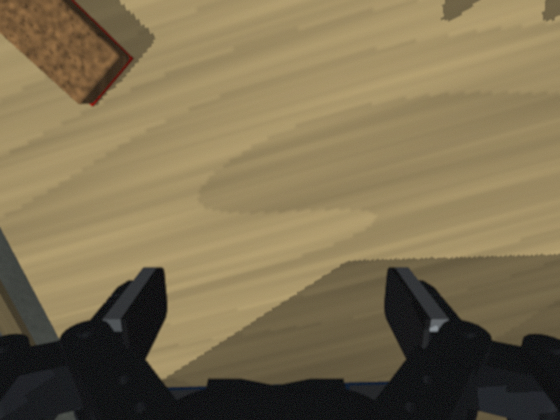

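The scene view shows the grey cup on the lid at about (272,240), the orange cup at (364,256), the jar at (389,288) and the mat at (241,195).

In the top view, these could be taken for the cup:
- Grey cup on the lid (243,155)
- Orange cup (211,263), the look-alike named in the task
- Capped jar (157,243)

I choose the grey one on the lid. The mat is at (425,253), the handle bar at (261,236), and the spanner is just behind the mat at (428,202).

```bash
cat > h.py <<'E'
import numpy as np,cv2
from cell import arm
from scipy.spatial.transform import Rotation as R
def cam(n,st=None):
    c=arm.get_calibration(n)
    if n=="wrist":
        T=np.eye(4);T[:3,:3]=R.from_rotvec(st['tool_rot']).as_matrix();T[:3,3]=st['tool_pos']
        M=np.linalg.inv(T@c['T_tool_cam']);return c['K'],M[:3,:3],M[:3,3]
    return c['K'],cv2.Rodrigues(c['rvec'])[0],c['tvec']
def ray(n,px,st=None):
    K,Rm,t=cam(n,st);px=np.atleast_2d(px).astype(float)
    d=np.c_[px,np.ones(len(px))]@np.linalg.inv(K).T@Rm
    return -Rm.T@t,d
def onz(n,px,z,st=None):
    o,d=ray(n,px,st);return o+d*((z-o[2])/d[:,2])[:,None]
def proj(n,P,st=None):
    K,Rm,t=cam(n,st);q=(np.atleast_2d(P)@Rm.T+t)@K.T;return q[:,:2]/q[:,2:]
E
python3 - <<'E'
from h import *
im=cv2.imread("pics/a_top.png")
c=cv2.resize(im[105:285,190:350],None,fx=3.3,fy=3.3,interpolation=cv2.INTER_CUBIC);cv2.imwrite("pics/b1.png",c)
im2=cv2.imread("pics/a_scene.png")
cv2.imwrite("pics/b2.png",cv2.resize(im2[180:320,190:350],None,fx=4,fy=4,interpolation=cv2.INTER_CUBIC))
hsv=cv2.cvtColor(im,cv2.COLOR_BGR2HSV)
# mat : brown
print(hsv[253,425],hsv[300,470],hsv[180,300],hsv[155,232])
m=((hsv[...,2]<150)&(hsv[...,0]<20)&(hsv[...,1]>60)).astype(np.uint8);m[:220]=0;m[290:]=0;m[:,:390]=0;m[:,465:]=0
m=cv2.morphologyEx(m,cv2.MORPH_OPEN,np.ones((3,3)))
cs=cv2.findContours(m,0,2)[0];k=max(cs,key=cv2.contourArea)
b=cv2.boxPoints(cv2.minAreaRect(k));w=onz("top",b,5);print(b,w,w.mean(0),np.linalg.norm(np.diff(w,axis=0),axis=1))
E
```

```text
[ 15 123 133] [ 19  89 194] [105  17 119] [ 6 17 75]
[[398.68076 230.69032]
 [447.67123 227.06142]
 [451.27835 275.7572 ]
 [402.28787 279.3861 ]] [[ 542.90410609 -272.31991461    5.        ]
 [ 554.80222131 -395.25611393    5.        ]
 [ 434.44701373 -400.84312972    5.        ]
 [ 422.90070979 -279.72468547    5.        ]] [ 488.76351273 -337.03596093    5.        ] [123.51062404 120.48481537 121.66755801]
```

View pics/b1.png

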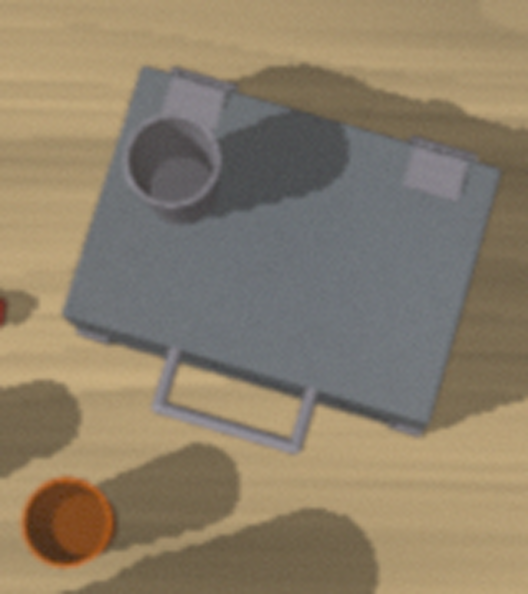

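View pics/b2.png

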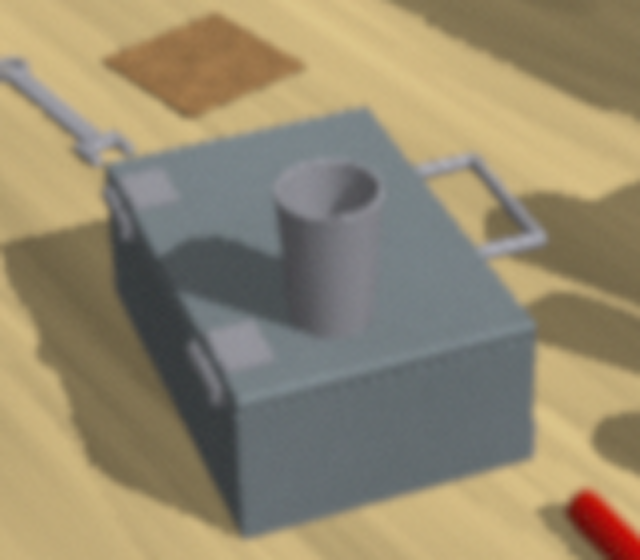

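Crops: the target is plain grey steel, mouth up, with its rim at about (242,154) in the top view. The handle bar's ends are at about (237,229) and (280,241).

```bash
python3 - <<'E'
from h import *
f=lambda p:np.array(p)/3.3+[190,105]
r=onz("top",f([[173,162],[126,162],[221,162],[173,116],[173,209]]),197.5);print("rim",r[0],np.linalg.norm(r[1]-r[2]),np.linalg.norm(r[3]-r[4]))
g=lambda p:np.array(p)/4+[190,180]
r2=onz("scene",g([[330,189]]),197.5);print("rim scene",r2)
L=onz("top",f([[143,68],[500,170],[430,425],[66,315]]),107.5);print(L,L.mean(0),np.linalg.norm(np.diff(L,axis=0),axis=1))
e=L[0]-L[1];print("yaw",np.arctan2(-e[0],e[1]));e=L[3]-L[2];print("yaw",np.arctan2(-e[0],e[1]))
H=onz("top",f([[157,408],[297,448]]),101.5);print("handle",H,H.mean(0),np.linalg.norm(H[0]-H[1]))
e=H[0]-H[1];print("yaw",np.arctan2(-e[0],e[1]))
H2=onz("scene",g([[475,159],[541,240]]),101.5);print("handle scene",H2,H2.mean(0))
ma=onz("scene",g([[105,62],[214,13],[303,66],[194,114]]),5);print("mat scene",ma.mean(0))
print("oc",onz("top",f([[69,522]]),90)); print("jar",onz("top",[[157,243]],100))
s=arm.get_state();print(R.from_rotvec(s['tool_rot']).as_matrix())
E
```

```text
rim [684.03169641 107.70422586 197.5       ] 62.22790171178218 62.477843524004975
rim scene [[690.06112264 113.11883611 197.5       ]]
[[ 774.27105091  140.02907067  107.5       ]
 [ 705.19501098 -116.73709975  107.5       ]
 [ 522.62463155  -69.08356699  107.5       ]
 [ 593.94830852  187.02824517  107.5       ]] [649.00975049  35.30916227 107.5       ] [265.89540343 188.68704945 265.85771988]
yaw -0.2628011198451353
yaw -0.27160466531242694
handle [[530.6446655  121.39895641 101.5       ]
 [504.97822278  22.91991095 101.5       ]] [517.81144414  72.15943368 101.5       ] 101.76880011909327
yaw -0.25495664178171357
handle scene [[508.10937378  27.75285275 101.5       ]
 [535.37489767 125.65799046 101.5       ]] [521.74213572  76.70542161 101.5       ]
mat scene [ 492.89823814 -330.11072443    5.        ]
oc [[450.55672844 180.92619042  90.        ]]
jar [[493.53284715 305.31146083 100.        ]]
[[-2.77217758e-01 -9.60807086e-01 -2.42042679e-04]
 [-9.60806312e-01  2.77217843e-01 -1.22413411e-03]
 [ 1.24325528e-03 -1.06795580e-04 -9.99999221e-01]]
```

```bash
python3 -m pendant '{"dp":[[40,-43,20],[80,-86,40],[120,-129,60],[160,-172,60],[200,-215,60]],"delta_rot":[[0,0,0],[0,0,0],[0,0,0],[0,0,0],[0,0,0]],"grip":[0,0,0,0,0]}' 40
python3 -m pendant '{"dp":[[40,-43,0],[80,-86,0],[120,-129,0],[160,-172,0],[200,-215,0]],"delta_rot":[[0,0,0],[0,0,0],[0,0,0],[0,0,0],[0,0,0]],"grip":[0,0,0,0,0]}'
python3 -m pendant '{"dp":[[40,-43,0],[80,-86,0],[99,-108,0],[99,-108,0],[99,-108,0]],"delta_rot":[[0,0,0],[0,0,0],[0,0,0],[0,0,0],[0,0,0]],"grip":[0,0,0,0,0]}'
python3 - <<'E'
from h import *
s=arm.get_state();im=arm.read_camera("wrist");cv2.imwrite("pics/c_wrist.png",im);np.save("c.npy",np.r_[s['tool_pos'],s['tool_rot']])
cv2.imwrite("pics/c_top.png",arm.read_camera("top"))
E
```

```text
clock: 0.78
tool_pos: [388.0, 432.0, 291.6]
tool_rot: [-1.889, 2.51, 0.001]
ft_force: [-0.3, 0.8, 0.5]
gripper_width: 0.996
clock: 1.4
tool_pos: [588.0, 216.9, 291.2]
tool_rot: [1.889, -2.51, -0.0]
ft_force: [0.8, 0.2, 0.6]
gripper_width: 1.003
clock: 2.02
tool_pos: [685.7, 110.7, 290.9]
tool_rot: [1.888, -2.51, -0.001]
ft_force: [0.2, 0.5, -0.7]
gripper_width: 1.001
```

View pics/c_wrist.png

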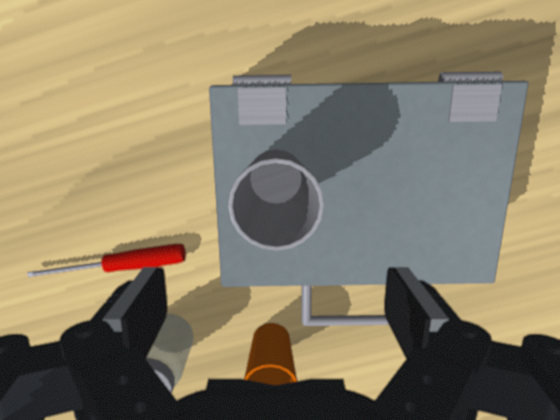

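Wrist view: grey cup's rim centred at (276,204), lid corners near (211,86), (526,82), (495,282) and (221,286), handle corner at (304,322). The orange cup and the jar are below, clear of the grasp.

```bash
python3 - <<'E'
from h import *
a=np.load("c.npy");s=dict(tool_pos=a[:3],tool_rot=a[3:])
r=onz("wrist",[[276,204],[230,204],[322,204]],197.5,s);print(r[0],np.linalg.norm(r[1]-r[2]))
L=onz("wrist",[[211,86],[526,82],[495,282],[221,286]],107.5,s);print(L,L.mean(0),np.linalg.norm(np.diff(L,axis=0),axis=1))
e=L[0]-L[1];print(np.arctan2(-e[0],e[1]));e=L[3]-L[2];print(np.arctan2(-e[0],e[1]))
print("handle L end",onz("wrist",[[304,321]],101.5,s),"foot",onz("wrist",[[276,182]],110.5,s))
E
```

```text
[687.57891338 109.43716351 197.5       ] 61.17197998387853
[[ 776.54260282  140.30165566  107.5       ]
 [ 706.57133219 -114.33038442  107.5       ]
 [ 526.25444415  -67.89650818  107.5       ]
 [ 596.63471722  191.43431995  107.5       ]] [651.5007741   37.37727075 107.5       ] [264.07092712 186.19958372 268.7114833 ]
-0.26817436953020557
-0.2650086574005455
handle L end [[531.79670296 123.79211986 101.5       ]] foot [[682.8226512  110.48096355 110.5       ]]
```

```bash
python3 -m pendant '{"dp":[[0,0,-45],[0,0,-90],[0,-1,-120],[0,-1,-140],[0,-1,-140]],"delta_rot":[[0,0,0],[0,0,0],[0,0,0],[0,0,0],[0,0,0]],"grip":[0,0,0,0,0]}'
python3 -m pendant '{"dp":[[0,0,0],[0,0,0],[0,0,0],[0,0,0],[0,0,0]],"delta_rot":[[0,0,0],[0,0,0],[0,0,0],[0,0,0],[0,0,0]],"grip":[0.4,0.6,0.6,0.6,0.6]}' 40
python3 -m pendant '{"dp":[[0,0,0],[0,0,0],[0,0,0]],"delta_rot":[[0,0,0],[0,0,0],[0,0,0]],"grip":[0.6,0.6,0.6]}' 40
python3 - <<'E'
from h import *
cv2.imwrite("pics/d_wrist.png",arm.read_camera("wrist"))
cv2.imwrite("pics/d_scene.png",arm.read_camera("scene"))
E
```

```text
clock: 2.75
tool_pos: [684.7, 110.3, 150.0]
tool_rot: [1.889, -2.507, -0.001]
ft_force: [-0.1, -0.0, -0.0]
gripper_width: 1.001
clock: 3.38
tool_pos: [687.2, 110.1, 153.6]
tool_rot: [-1.887, 2.507, -0.002]
ft_force: [-0.2, 0.8, 6.4]
gripper_width: 0.731
clock: 3.75
tool_pos: [687.2, 110.1, 153.7]
tool_rot: [-1.887, 2.507, -0.002]
ft_force: [-1.4, 1.0, 7.5]
gripper_width: 0.735
```

View pics/d_wrist.png

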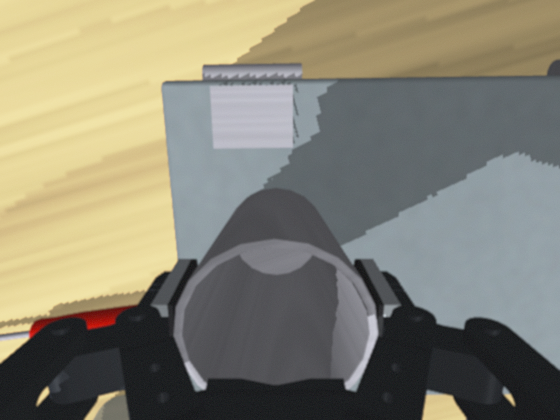

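```bash
python3 -m pendant '{"dp":[[0,0,15],[0,0,35],[0,0,55],[0,0,70],[0,0,70]],"delta_rot":[[0,0,0],[0,0,0],[0,0,0],[0,0,0],[0,0,0]],"grip":[0.6,0.6,0.6,0.6,0.6]}'
python3 -m pendant '{"dp":[[-8,-18,0],[-24,-54,0],[-42,-96,0],[-60,-136,0],[-78,-176,0]],"delta_rot":[[0,0,0],[0,0,0],[0,0,0],[0,0,0],[0,0,0]],"grip":[0.6,0.6,0.6,0.6,0.6]}'
python3 -m pendant '{"dp":[[-18,-40,0],[-36,-80,0],[-54,-122,0],[-72,-163,0],[-88,-200,0]],"delta_rot":[[0,0,0],[0,0,0],[0,0,0],[0,0,0],[0,0,0]],"grip":[0.6,0.6,0.6,0.6,0.6]}'
python3 -m pendant '{"dp":[[-12,-28,0],[-22,-50,0],[-30,-68,0],[-30,-68,0],[-30,-68,0]],"delta_rot":[[0,0,0],[0,0,0],[0,0,0],[0,0,0],[0,0,0]],"grip":[0.6,0.6,0.6,0.6,0.6]}'
python3 - <<'E'
from h import *
s=arm.get_state();print(s['tool_pos'])
cv2.imwrite("pics/e_scene.png",arm.read_camera("scene"))
cv2.imwrite("pics/e_top.png",arm.read_camera("top"))
cv2.imwrite("pics/e_wrist.png",arm.read_camera("wrist"));np.save("e.npy",np.r_[s['tool_pos'],s['tool_rot']])
E
```

```text
clock: 4.47
tool_pos: [686.6, 109.7, 223.0]
tool_rot: [-1.887, 2.509, -0.001]
ft_force: [0.3, 0.7, -1.7]
gripper_width: 0.737
clock: 5.1
tool_pos: [606.3, -68.3, 220.4]
tool_rot: [1.888, -2.51, -0.001]
ft_force: [0.3, -1.3, -0.7]
gripper_width: 0.739
clock: 5.72
tool_pos: [518.0, -268.0, 220.5]
tool_rot: [1.887, -2.51, -0.002]
ft_force: [0.5, 0.6, -1.2]
gripper_width: 0.739
clock: 6.35
tool_pos: [489.9, -334.3, 221.1]
tool_rot: [1.888, -2.511, -0.001]
ft_force: [0.0, -0.1, -1.7]
gripper_width: 0.734
[ 489.92463376 -334.25802633  221.05152239]
```

View pics/e_scene.png

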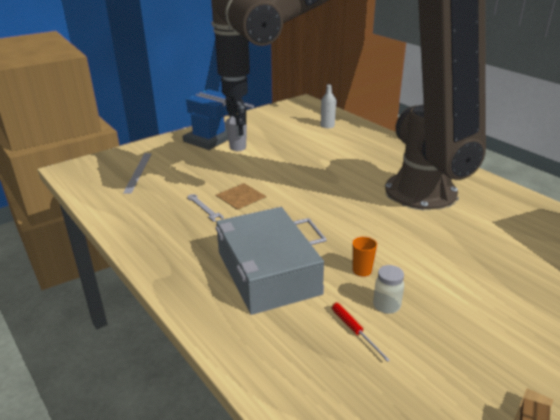

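View pics/e_wrist.png

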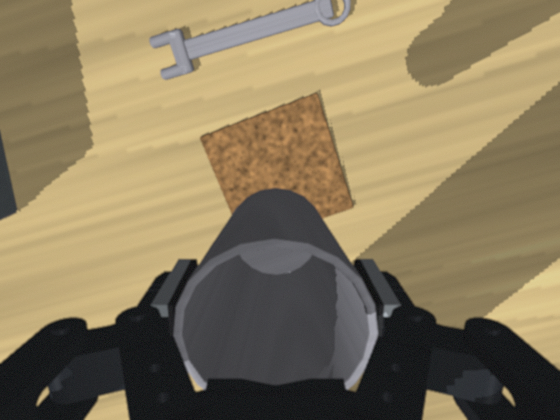

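The cup is held upright over the mat. In the wrist view the mat's visible corners are (202,136), (319,92) and (354,206). I'll check the mat centre from those.

```bash
python3 - <<'E'
from h import *
a=np.load("e.npy");s=dict(tool_pos=a[:3],tool_rot=a[3:])
m=onz("wrist",[[202,136],[319,92],[354,206]],5,s);print(m,(m[0]+m[2])/2,np.linalg.norm(np.diff(m,axis=0),axis=1))
E
```

```text
[[ 542.28105817 -276.64516283    5.        ]
 [ 550.38399449 -394.26590043    5.        ]
 [ 433.51564788 -401.32315356    5.        ]] [ 487.89835303 -338.98415819    5.        ] [117.89951438 117.0812336 ]
```

```bash
python3 -m pendant '{"dp":[[-1,-3,-35],[-1,-3,-75],[-1,-3,-115],[-1,-3,-145],[-1,-3,-155]],"delta_rot":[[0,0,0],[0,0,0],[0,0,0],[0,0,0],[0,0,0]],"grip":[0.6,0.6,0.6,0.6,0.6]}'
python3 -m pendant '{"dp":[[0,0,-3],[0,0,-6],[0,0,-9],[0,0,-9],[0,0,-9]],"delta_rot":[[0,0,0],[0,0,0],[0,0,0],[0,0,0],[0,0,0]],"grip":[0.6,0.6,0.6,0.6,0.6]}'
```

```text
clock: 7.12
tool_pos: [488.3, -336.6, 64.5]
tool_rot: [1.889, -2.508, -0.004]
ft_force: [-0.2, 0.1, -1.3]
gripper_width: 0.734
clock: 7.75
tool_pos: [489.2, -337.6, 57.7]
tool_rot: [-1.888, 2.51, -0.001]
ft_force: [-0.6, 0.5, -0.9]
gripper_width: 0.732
```

```bash
python3 -m pendant '{"dp":[[0,0,-2],[0,0,-4],[0,0,-4]],"delta_rot":[[0,0,0],[0,0,0],[0,0,0]],"grip":[0.6,0.6,0.6]}'
python3 -m pendant '{"dp":[[0,0,-2],[0,0,-2],[0,0,-2]],"delta_rot":[[0,0,0],[0,0,0],[0,0,0]],"grip":[0.6,0.6,0.6]}'
```

```text
clock: 8.12
tool_pos: [488.9, -337.4, 53.0]
tool_rot: [1.889, -2.51, -0.001]
ft_force: [0.2, -0.0, -0.6]
gripper_width: 0.736
clock: 8.5
tool_pos: [489.1, -337.4, 51.3]
tool_rot: [-1.889, 2.51, 0.0]
ft_force: [-0.4, -0.7, -0.2]
gripper_width: 0.737
```

```bash
python3 -m pendant '{"dp":[[0,0,-2],[0,0,-2],[0,0,-2]],"delta_rot":[[0,0,0],[0,0,0],[0,0,0]],"grip":[0.6,0.6,0.6]}'
```

```text
clock: 8.88
tool_pos: [489.8, -337.8, 51.3]
tool_rot: [-1.889, 2.509, -0.003]
ft_force: [-3.4, 2.4, 13.6]
gripper_width: 0.742
```

```bash
python3 -m pendant '{"dp":[[0,0,1],[0,0,1],[0,0,1],[0,0,1],[0,0,1]],"delta_rot":[[0,0,0],[0,0,0],[0,0,0],[0,0,0],[0,0,0]],"grip":[0.25,0.2,0.1,0,0]}'
python3 -m pendant '{"dp":[[0,0,0],[0,0,15],[0,0,40],[0,0,80],[0,0,125]],"delta_rot":[[0,0,0],[0,0,0],[0,0,0],[0,0,0],[0,0,0]],"grip":[0,0,0,0,0]}'
python3 -m pendant '{"dp":[[0,0,35],[0,0,55],[0,0,55]],"delta_rot":[[0,0,0],[0,0,0],[0,0,0]],"grip":[0,0,0]}'
python3 - <<'E'
from h import *
s=arm.get_state()
cv2.imwrite("pics/f_scene.png",arm.read_camera("scene"))
cv2.imwrite("pics/f_top.png",arm.read_camera("top"))
cv2.imwrite("pics/f_wrist.png",arm.read_camera("wrist"));np.save("f.npy",np.r_[s['tool_pos'],s['tool_rot']])
E
```

```text
clock: 9.5
tool_pos: [489.0, -337.5, 50.1]
tool_rot: [1.889, -2.51, -0.0]
ft_force: [-0.8, 0.0, -1.0]
gripper_width: 1.0
clock: 10.12
tool_pos: [488.8, -337.4, 177.3]
tool_rot: [1.889, -2.51, -0.0]
ft_force: [1.4, 0.1, 0.1]
gripper_width: 1.007
clock: 10.5
tool_pos: [489.9, -337.9, 233.4]
tool_rot: [-1.887, 2.508, -0.006]
ft_force: [1.1, 0.0, -0.3]
gripper_width: 1.001
```

View pics/f_wrist.png

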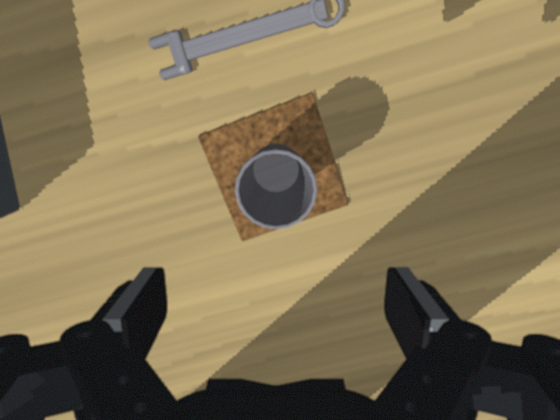

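View pics/f_scene.png

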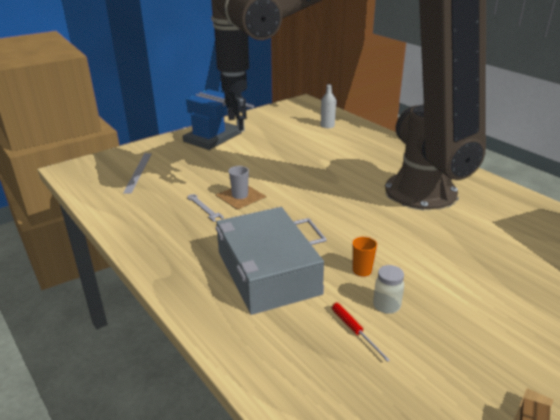

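```bash
python3 - <<'E'
from h import *
a=np.load("f.npy");s=dict(tool_pos=a[:3],tool_rot=a[3:])
c=onz("wrist",[[276,189]],95,s)[0];f=onz("wrist",[[276,174]],8,s)[0]
m=onz("wrist",[[200,134],[315,92],[349,203],[243,240]],5,s);print("rim",c,"foot",f,"mat",m.mean(0))
x=m[0]-m[3];x/=np.linalg.norm(x);d=(c+f)/2-m.mean(0);print(d@x, np.cross(x,d)[2])
st=arm.get_state();print(st['joint_positions'])
# target tool pose at handle: tool z down tilted; tool x along chest x
yaw=-0.266
for sg in(1,-1):
  Rt=np.column_stack([sg*np.array([np.cos(yaw),np.sin(yaw),0]),np.cross([0,0,-1],sg*np.array([np.cos(yaw),np.sin(yaw),0])),[0,0,-1]])
  print(sg,np.degrees((R.from_matrix(Rt)*R.from_rotvec(s['tool_rot']).inv()).as_rotvec()))
E
```

```text
rim [ 491.57981237 -339.31349554   95.        ] foot [ 486.2430036 -338.1188296    8.       ] mat [ 489.65534118 -339.88654435    5.        ]
-0.6712406275892101 1.2135345544574967
[-2.75333082e-01  2.27388966e-01 -1.75193254e-01 -3.47748674e-04
 -1.16890848e+00  1.56532262e+00]
1 [-0.12501794  0.27601619 90.83776236]
-1 [  0.2749154    0.12451935 -89.16186841]
```

The cup stands within about 2 mm of the mat's centre, upright and let go; step 1 looks met. Next I go to the handle, turning the tool −89° about z so the jaws close across the bar.

```bash
python3 -m pendant '{"dp":[[0,20,0],[0,65,0],[0,115,0],[0,165,0],[0,215,0]],"delta_rot":[[0,0,-10],[0,0,-20],[0,0,-30],[0,0,-40],[0,0,-50]],"grip":[0,0,0.3,0.65,0.65]}'
python3 -m pendant '{"dp":[[-2,50,0],[-4,100,0],[-6,150,0],[-10,190,0],[-10,206,0]],"delta_rot":[[0,0,-10],[0,0,-20],[0,0,-30],[0,0,-39],[0,0,-39]],"grip":[0.65,0.65,0.65,0.65,0.65]}'
python3 -m pendant '{"dp":[[0,0,0],[0,0,-10],[0,0,-30],[0,0,-40],[0,0,-40]],"delta_rot":[[-2.6,-9.6,0],[-5.2,-19.3,0],[-7.9,-29,0],[-7.9,-29,0],[-7.9,-29,0]],"grip":[0.65,0.65,0.65,0.65,0.65]}'
python3 - <<'E'
from h import *
s=arm.get_state();print(s['tool_pos'],s['joint_positions'],R.from_rotvec(s['tool_rot']).as_matrix())
cv2.imwrite("pics/g_scene.png",arm.read_camera("scene"))
cv2.imwrite("pics/g_wrist.png",arm.read_camera("wrist"));np.save("g.npy",np.r_[s['tool_pos'],s['tool_rot']])
E
```

```text
clock: 11.28
tool_pos: [488.4, -122.1, 229.4]
tool_rot: [0.647, -3.072, -0.0]
ft_force: [1.7, 0.6, 0.0]
gripper_width: 0.377
clock: 11.9
tool_pos: [478.4, 84.2, 229.5]
tool_rot: [-0.406, -3.114, 0.001]
ft_force: [0.0, -0.3, 0.2]
gripper_width: 0.351
clock: 12.52
tool_pos: [487.6, 87.6, 205.8]
tool_rot: [0.34, 2.619, -0.101]
ft_force: [-0.2, -1.5, -0.7]
gripper_width: 0.35
[487.59000496  87.63889203 205.79124647] [ 0.80272211 -0.15234565 -1.01551758  0.82271453 -0.6215996  -1.7232195 ] [[-0.84689787  0.25792716  0.46501352]
 [ 0.22121843  0.96611515 -0.13298091]
 [-0.48355599 -0.00975169 -0.87525911]]
```

View pics/g_wrist.png

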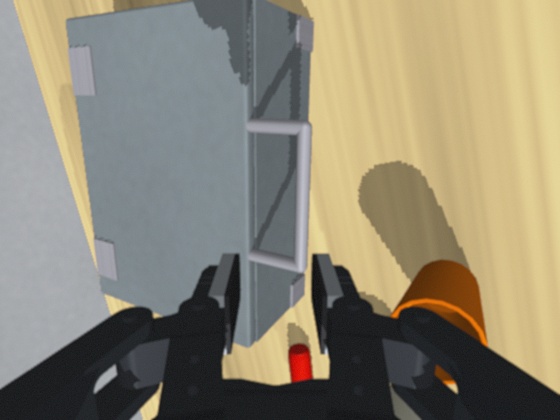

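View pics/g_scene.png

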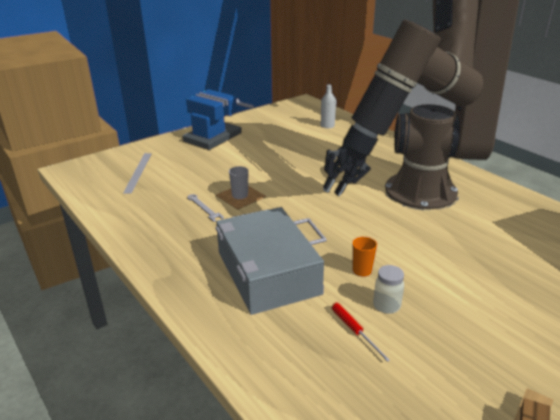

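J3 is at its limit (−1.0155 of −1.02) with this 29° tilt, so the pose is at the edge of reach. The wrist view shows the bar from (306,126) to (302,268). I measure it, then undo most of the tilt.

```bash
python3 - <<'E'
from h import *
a=np.load("g.npy");s=dict(tool_pos=a[:3],tool_rot=a[3:])
h=onz("wrist",[[306,126],[300,268]],101.5,s);print(h,h.mean(0),np.linalg.norm(h[0]-h[1]))
e=h[1]-h[0];print(np.arctan2(-e[0],e[1]))
E
python3 -m pendant '{"dp":[[0,0,10],[0,0,15],[0,0,15],[0,0,15]],"delta_rot":[[2.6,9.6,0],[5.2,19.3,0],[5.2,19.3,0],[5.2,19.3,0]],"grip":[0.65,0.65,0.65,0.65]}'
python3 - <<'E'
from h import *
s=arm.get_state();print(s['joint_positions'],R.from_rotvec(s['tool_rot']).as_matrix())
E
```

```text
[[506.3937031   26.85237527 101.5       ]
 [534.72689135 126.65719785 101.5       ]] [520.56029722  76.75478656 101.5       ] 103.74860078880148
-0.27660850856462776
clock: 13.12
tool_pos: [487.6, 86.7, 219.4]
tool_rot: [0.39, 2.966, -0.044]
ft_force: [-0.7, 0.6, -0.6]
gripper_width: 0.351
[ 0.67539962 -0.01537357 -0.55385043  0.15732478 -0.95532058 -1.02316025] [[-0.95494771  0.25946871  0.14405159]
 [ 0.25507292  0.96570394 -0.04851499]
 [-0.15169931 -0.00958562 -0.98838021]]
```

```bash
python3 -m pendant '{"dp":[[10,-4,-30],[20,-8,-60],[27,-11,-83],[27,-11,-83],[27,-11,-83]],"delta_rot":[[0,0,0],[0,0,0],[0,0,0],[0,0,0],[0,0,0]],"grip":[0.65,0.65,0.65,0.65,0.65]}'
python3 - <<'E'
from h import *
s=arm.get_state();print(s['tool_pos'],s['joint_positions'],R.from_rotvec(s['tool_rot']).as_matrix()[:,2])
cv2.imwrite("pics/i_wrist.png",arm.read_camera("wrist"));np.save("i.npy",np.r_[s['tool_pos'],s['tool_rot']])
cv2.imwrite("pics/i_scene.png",cv2.resize(arm.read_camera("scene")[150:300,180:420],None,fx=3.3,fy=3.3))
E
```

```text
clock: 13.75
tool_pos: [513.5, 75.5, 137.5]
tool_rot: [0.387, 2.964, -0.045]
ft_force: [-0.2, 0.2, 0.5]
gripper_width: 0.347
[513.46781175  75.52110184 137.49104009] [ 0.61606056  0.10936188 -0.6422558   0.18704434 -0.73600846 -1.00923107] [ 0.14646229 -0.04926601 -0.98798869]
```

View pics/i_wrist.png

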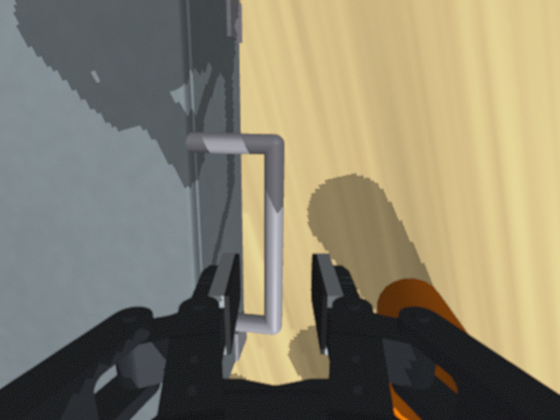

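View pics/i_scene.png

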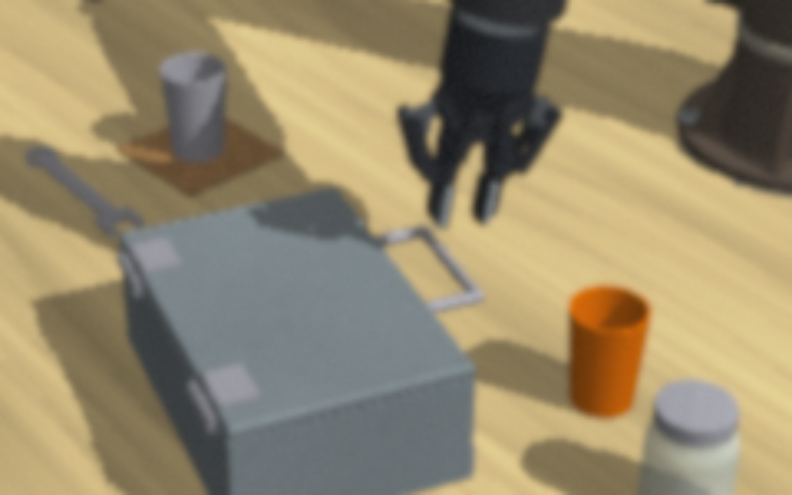

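The bar runs straight from (274,143) to (274,325), parallel to the pads and between the fingers.

```bash
python3 - <<'E'
from h import *
a=np.load("i.npy");s=dict(tool_pos=a[:3],tool_rot=a[3:])
h=onz("wrist",[[274,143],[274,325]],101.5,s);c=h.mean(0);print(h,c,np.linalg.norm(h[0]-h[1]))
M=R.from_rotvec(a[3:]).as_matrix();print("bar in tool",M.T@(c-a[:3]),"shift to tcp 17 past", c+17*M[:,2]-a[:3])
E
```

```text
[[505.77519481  25.24908549 101.5       ]
 [531.49832615 122.40762241 101.5       ]] [518.63676048  73.82835395 101.5       ] 100.50602361038729
bar in tool [ 0.18477499  0.05565336 36.39919167] shift to tcp 17 past [  7.65880758  -2.53027014 -52.78684788]
```

```bash
python3 -m pendant '{"dp":[[2,-0.5,-15],[4,-1,-30],[6,-2,-45],[7.5,-2.5,-53],[7.5,-2.5,-53]],"delta_rot":[[0,0,0],[0,0,0],[0,0,0],[0,0,0],[0,0,0]],"grip":[0.65,0.65,0.65,0.65,0.65]}'
python3 -m pendant '{"dp":[[0,0,0],[0,0,0],[0,0,0],[0,0,0],[0,0,0]],"delta_rot":[[0,0,0],[0,0,0],[0,0,0],[0,0,0],[0,0,0]],"grip":[0.8,0.92,0.98,0.98,0.98]}' 50
python3 - <<'E'
from h import *
s=arm.get_state();print(s['tool_pos'],s['ft_force'],s['gripper_width'])
cv2.imwrite("pics/j_wrist.png",arm.read_camera("wrist"))
E
```

```text
clock: 14.48
tool_pos: [521.5, 73.3, 84.2]
tool_rot: [0.387, 2.964, -0.044]
ft_force: [-0.5, 1.3, -0.6]
gripper_width: 0.348
clock: 15.1
tool_pos: [522.6, 73.5, 85.1]
tool_rot: [0.387, 2.962, -0.043]
ft_force: [4.3, -4.0, -0.6]
gripper_width: 0.095
[522.60418927  73.51834089  85.14150006] [ 4.26374709 -4.01014033 -0.5983473 ] 0.09497539543580769
```

View pics/j_wrist.png

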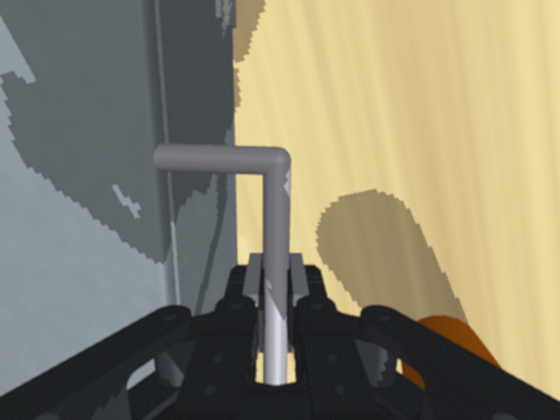

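The bar is gripped (8 mm measured). Next I work out the arc: the TCP relative to each call's start, in 20 rows to 46°, turning the tool 16° with the lid.

```bash
python3 - <<'E'
import numpy as np
cx=np.array([np.cos(-.266),np.sin(-.266),0]);z=np.array([0,0,1.])
def tcp(ph):
    a=np.radians(ph);t=np.radians(8.7-16*ph/45)
    return (-232*np.cos(a)+6*np.sin(a)+17*np.sin(t))*cx+(232*np.sin(a)+6*np.cos(a)-17*np.cos(t))*z
ph=np.linspace(0,45.5,21)
for k in range(4):
    for i in range(1,6):
        d=tcp(ph[5*k+i])-tcp(ph[5*k]);r=16/45*(ph[5*k+i]-ph[5*k])
        print(k,np.round(d,1),np.round(r*np.array([.263,.965,0]),2))
E
```

```text
0 [ 0.2 -0.   9.2] [0.21 0.78 0.  ]
0 [ 0.7 -0.2 18.3] [0.43 1.56 0.  ]
0 [ 1.6 -0.4 27.4] [0.64 2.34 0.  ]
0 [ 2.8 -0.8 36.5] [0.85 3.12 0.  ]
0 [ 4.4 -1.2 45.5] [1.06 3.9  0.  ]
1 [ 1.9 -0.5  8.9] [0.21 0.78 0.  ]
1 [ 4.2 -1.1 17.8] [0.43 1.56 0.  ]
1 [ 6.8 -1.8 26.5] [0.64 2.34 0.  ]
1 [ 9.7 -2.6 35.1] [0.85 3.12 0.  ]
1 [13.  -3.5 43.6] [1.06 3.9  0.  ]
2 [ 3.6 -1.   8.3] [0.21 0.78 0.  ]
2 [ 7.5 -2.  16.5] [0.43 1.56 0.  ]
2 [11.7 -3.2 24.5] [0.64 2.34 0.  ]
2 [16.2 -4.4 32.3] [0.85 3.12 0.  ]
2 [21.  -5.7 39.9] [1.06 3.9  0.  ]
3 [ 5.1 -1.4  7.4] [0.21 0.78 0.  ]
3 [10.5 -2.8 14.6] [0.43 1.56 0.  ]
3 [16.1 -4.4 21.5] [0.64 2.34 0.  ]
3 [22.  -6.  28.2] [0.85 3.12 0.  ]
3 [28.1 -7.7 34.7] [1.06 3.9  0.  ]
```

```bash
python3 -m pendant '{"dp":[[0,0,9],[0.5,0,18],[1.5,-0.5,27.5],[3,-1,36.5],[4.5,-1,45.5]],"delta_rot":[[0.2,0.8,0],[0.4,1.6,0],[0.6,2.3,0],[0.8,3.1,0],[1,3.9,0]],"grip":[0.98,0.98,0.98,0.98,0.98]}'
```

```text
clock: 15.78
tool_pos: [526.7, 72.4, 130.3]
tool_rot: [0.396, 3.033, -0.031]
ft_force: [7.8, -5.2, -4.6]
gripper_width: 0.094
```

```bash
python3 -m pendant '{"dp":[[2,-0.5,9],[4,-1,18],[7,-2,26.5],[9.5,-2.5,35],[13,-3.5,43.5]],"delta_rot":[[0.2,0.8,0],[0.4,1.6,0],[0.6,2.3,0],[0.8,3.1,0],[1,3.9,0]],"grip":[0.98,0.98,0.98,0.98,0.98]}'
```

```text
clock: 16.4
tool_pos: [539.1, 68.9, 173.4]
tool_rot: [0.405, 3.103, -0.019]
ft_force: [4.0, 0.2, -5.4]
gripper_width: 0.095
```

```bash
python3 - <<'E'
from h import *
s=arm.get_state();print(s['tool_pos'],s['ft_force'],s['joint_positions'],s['gripper_width'])
cv2.imwrite("pics/k_scene.png",arm.read_camera("scene"))
E
```

```text
[539.11802127  68.87705411 173.39324863] [ 4.00887764  0.22376796 -5.38179377] [ 0.49991872  0.18494236 -0.37618519  0.01970664 -1.00705276 -0.76980882] 0.09497288092707258
```

View pics/k_scene.png

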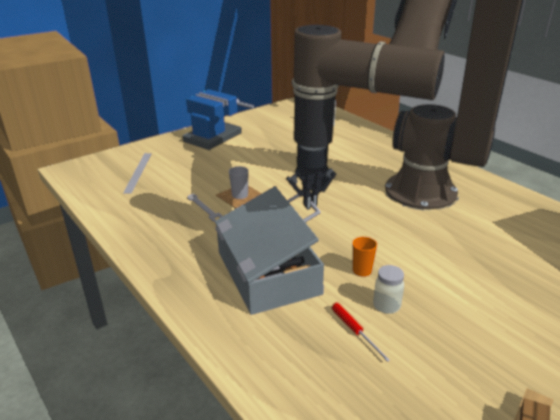

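The lid is following at about 22°, with the bar still held and the forces small.

```bash
python3 -m pendant '{"dp":[[3.5,-1,8.5],[7.5,-2,16.5],[11.5,-3,24.5],[16,-4.5,32.5],[21,-5.5,40]],"delta_rot":[[0.2,0.8,0],[0.4,1.6,0],[0.6,2.3,0],[0.8,3.1,0],[1,3.9,0]],"grip":[0.98,0.98,0.98,0.98,0.98]}'
```

```text
clock: 17.08
tool_pos: [559.5, 63.3, 213.4]
tool_rot: [-0.398, -3.056, 0.006]
ft_force: [-1.6, 1.6, -3.7]
gripper_width: 0.099
```

```bash
python3 -m pendant '{"dp":[[5,-1.5,7.5],[10.5,-3,14.5],[16,-4.5,21.5],[22,-6,28],[28,-7.5,34.5]],"delta_rot":[[0.2,0.8,0],[0.4,1.6,0],[0.6,2.3,0],[0.8,3.1,0],[1,3.9,0]],"grip":[0.98,0.98,0.98,0.98,0.98]}'
python3 -m pendant '{"dp":[[0,0,0],[0,0,0],[0,0,0],[0,0,0]],"delta_rot":[[0,0,0],[0,0,0],[0,0,0],[0,0,0]],"grip":[0.98,0.98,0.98,0.98]}'
python3 - <<'E'
from h import *
s=arm.get_state();print(s['tool_pos'],s['ft_force'],s['gripper_width'])
M=R.from_rotvec(s['tool_rot']).as_matrix();b=s['tool_pos']-17*M[:,2]
hin=np.array([518.64+232*np.cos(.266),73.83-232*np.sin(.266),95.5])
v=b-hin;d=-(v[0]*np.cos(.266)-v[1]*np.sin(.266));print("lid deg",np.degrees(np.arctan2(v[2],d)-np.arctan2(6,232)),np.hypot(d,v[2]))
cv2.imwrite("pics/l_scene.png",arm.read_camera("scene"));cv2.imwrite("pics/l_top.png",arm.read_camera("top"));cv2.imwrite("pics/l_wrist.png",arm.read_camera("wrist"))
E
```

```text
clock: 17.7
tool_pos: [587.1, 55.7, 248.7]
tool_rot: [-0.388, -2.987, -0.007]
ft_force: [-6.6, 2.5, 2.7]
gripper_width: 0.09
clock: 18.2
tool_pos: [587.1, 55.7, 248.6]
tool_rot: [-0.388, -2.988, -0.007]
ft_force: [-7.0, 1.8, 3.9]
gripper_width: 0.1
[587.0797064   55.68025528 248.58899329] [-6.98663009  1.84562079  3.86234422] 0.0995781384052769
lid deg 45.42121085050461 232.7429779341733
```

View pics/l_scene.png

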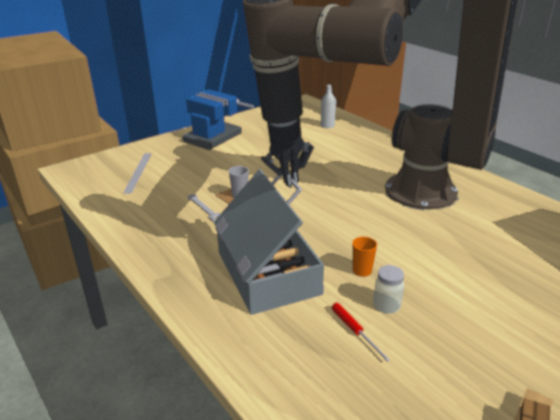

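View pics/l_top.png

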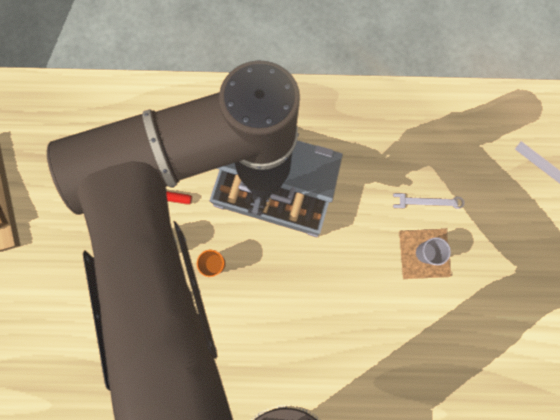

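View pics/l_wrist.png

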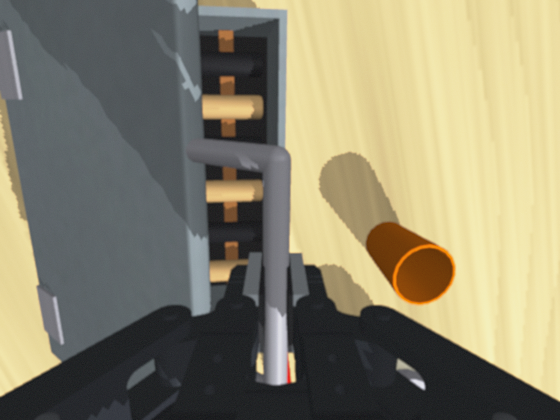

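The scene shows the lid about half open, held by the bar; its front corners are near (260,174) and (300,224), and the cup stands on the mat. I'll check the angle independently from the images, along with the cup and the bystanders.

```bash
python3 - <<'E'
from h import *
cx=np.array([np.cos(.266),-np.sin(.266),0]);cy=np.array([np.sin(.266),np.cos(.266),0]);z=np.array([0,0,1.])
hin=np.array([518.64,73.83,95.5])+232*cx
for ph in(0,40,45,50):
    a=np.radians(ph);lx=np.cos(a)*cx-np.sin(a)*z;lz=np.sin(a)*cx+np.cos(a)*z
    print(ph,proj("scene",[hin-190*lx+s*135*cy+12*lz for s in(1,-1)]).round(1).tolist())
print("rim",onz("top",[[435,251]],95))
A=cv2.imread("pics/a_scene.png");B=cv2.imread("pics/l_scene.png");
for n,(x0,x1,y0,y1) in dict(jar=(372,408,262,314),driver=(328,392,298,364),spanner=(184,212,190,218)).items():
    d=cv2.absdiff(A,B)[y0:y1,x0:x1];print(n,(d.max(2)>40).sum())
cv2.imwrite("pics/m.png",cv2.resize(B[150:260,190:340],None,fx=5,fy=5,interpolation=cv2.INTER_CUBIC))
E
```

```text
0 [[325.3, 259.6], [282.5, 205.1]]
40 [[306.2, 222.4], [263.8, 170.3]]
45 [[301.4, 219.2], [259.4, 167.2]]
50 [[296.0, 216.5], [254.6, 164.5]]
rim [[ 489.91995869 -334.96659946   95.        ]]
jar 200
driver 0
spanner 112
```

View pics/m.png

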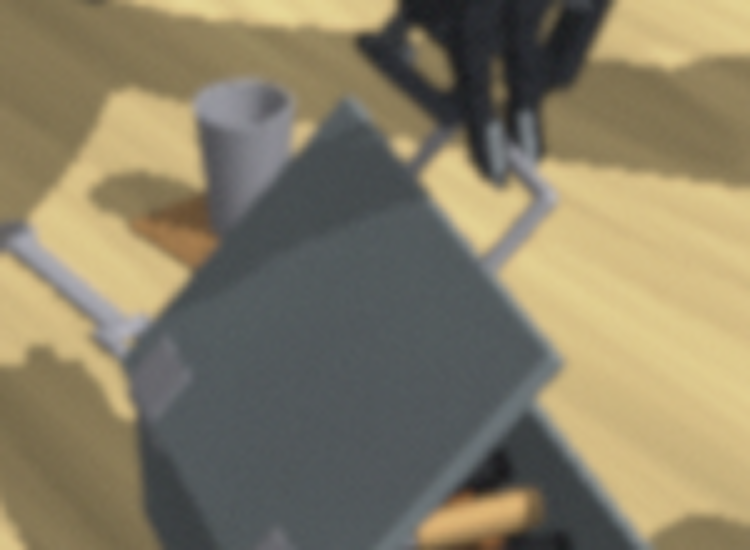

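The corners measure (260,170) and (301,222). After the small offset seen with the lid shut, they match the 45° prediction, and the arm's pose gives 45.4°. The jar, spanner and screwdriver are where they were; I put the changed pixels at the jar and spanner down to arm shadow and the lid covering the view. Handing in.

```bash
python3 - <<'E'
from h import *
A=cv2.imread("pics/a_scene.png");B=cv2.imread("pics/l_scene.png")
r=cv2.matchTemplate(B[250:330,350:430],A[264:312,374:406],cv2.TM_CCOEFF_NORMED);print(cv2.minMaxLoc(r)[1],cv2.minMaxLoc(r)[3],"expect (24,14)")
print(arm.get_state()['joint_vel'].round(3));arm.close_job()
E
```

```text
0.8825788497924805 (24, 14) expect (24,14)
[-0.     0.001  0.     0.001  0.003 -0.001]
the job is handed in; nothing more can be done
```

The steel cup is on the cork mat and the robot is holding the lid at about 45°. I handed the job in at about 18 s on the robot's clock; no verdict was given.

- **Cup:** it stands mouth up and let go, with the lid still shut when I placed it. Two views put it about 2–5 mm from the mat's centre.
- **Lid:** the gripper holds the handle bar at 50 N and the arm is still. The arm's pose gives 45.4°. The lid's corners in the scene camera agree with 45°, after correcting an offset of up to about 3 pixels seen with the lid shut.
- **Jar, screwdriver and spanner:**
  - **Jar:** it matched at exactly its starting pixels, though arm shadow had changed the look of it.
  - **Screwdriver:** no changed pixels.
  - **Spanner:** the opened lid partly hides it in the scene view, but the top camera shows it in the same place.

**Problem on the way:** my first approach to the handle, tilted about 30°, brought joint 3 almost to its limit (−1.0155 of −1.02). I backed off to about 9° and gripped the bar from there.

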